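# Set the end play of a hub with its end cap

### The job

Turn the black clamp knob clockwise until it is tight, so that the carriage is locked on its rail where it stands. Then thread the knurled end cap clockwise down the hub until it bottoms out, back it off a quarter turn for the bearing's end play, and finish while still gripping the cap there, so that the setting is not lost. Leave the other things on the bench alone.

Things in the scene. Friction and masses are not known exactly. Their poses are not given: they have to be found in the camera images.
- rail: Steel bench rail screwed to the bench, 90 x 400 mm, 32 mm high; its end blocks reach 42 mm. Origin: centre of its underside, on the bench (z = 0). Its y axis runs along the rail, z up. Does not move.
- carriage (a joint): Position of the aluminium carriage (78 mm across, 210 mm along the rail, top face 53 mm above the bench) along the rail's y axis, -0.05 to 0.05 m. While the clamp is loose, a push of about 3 N slides it; clamped, it stays.
- carriage_mid (a point): Centre of the carriage's top face, 53 mm above the bench. In the rail's axes the clamp knob stands 65 mm to -y of it and the hub 65 mm to +y.
- clamp_grip (a point): On the vertical axis of the clamp knob, a black bar grip on a disc (disc diameter 46 mm): the bar is 46 mm long along this point's x axis, 14 mm thick along y, stands 34 mm above the disc and its flat top is 10 mm above this point (about 106 mm above the bench). The point turns with the knob; z up.
- clamp (a joint): Angle of the clamp knob: grows as it turns clockwise seen from above; 1.4 rad is its stop, tight. Starts loose, between 0 and 0.4; the bar lies along the rail's x axis at 0. It sinks about 1 mm on the way to tight; turning takes about 0.12 N m, and from about 0.7 rad, where the screw bears on the rail, up to 0.25 N m.
- cap_grip (a point): On the vertical axis of the knurled steel end cap, 10 mm below its flat top. The cap is a cylinder 43 mm in diameter and 34 mm tall, on the upright hub (dark steel, shoulder 52 mm in diameter and 92 mm above the bench; fully home the cap's underside meets the shoulder and its top is 126 mm above the bench). The point turns with the cap; its x axis runs along the dark line on the cap's top, from the middle to the rim; z up.
- cap (a joint): Angle of the end cap: grows as it turns clockwise seen from above, sinking about 1 mm per rad (6 mm per turn). 6.0 rad is fully home, a hard stop on the shoulder; it starts between 2.0 and 4.0. Turning takes about 0.08 N m; it stays where it is left.
- wrench: Steel wrench lying on the bench, 180 mm long. Origin under its middle. Leave alone.
- jar: Glass jar with a steel lid, 68 mm in diameter, 85 mm tall. Origin: centre of its underside. Leave alone.
- offcut: Wood offcut, 90 x 45 x 38 mm. Origin: centre of its underside. Leave alone.
- race: Loose steel bearing ring, 60 mm outside, 16 mm high, lying flat. Origin: centre of its underside. Leave alone.

How it is judged (in metres and radians):
On the way, in this order (a step that is already met when the one before it is completed fails the run):
1. the carriage is clamped (value of joint clamp above 1.2 rad), for 0.1 s.
2. the cap is bottomed out on the clamped carriage (value of joint clamp above 1.2 rad and value of joint cap above 5.9 rad), for 0.1 s.
At the end, for the whole second after the job is handed in: The clamp is tight (past 1.2 of 1.4 rad), the carriage within 20 mm of its start, the cap has been fully home and now is a quarter turn back (4.43 rad, within 0.35), at rest and gripped with over 2 N; wrench, jar, offcut and ring are within 30 mm of their starts (value of joint clamp above 1.2 rad and value of joint cap between 4.08 and 4.78 rad and velocity of joint cap between -0.1 and 0.1 rad/s and contact force between the fingers and cap above 2 N and distance of carriage_mid from where it was at the start of the episode below 0.02 m and distance of each of wrench, jar, offcut, race from where it was at the start of the episode below 0.03 m); the arm keeps its last pose, push and grip.
It fails at once if the carriage was pushed along its rail (distance of carriage_mid from where it was at the start of the episode above 0.02 m).
It fails at once if a bystander was disturbed (distance of any of wrench, jar, offcut, race from where it was at the start of the episode above 0.03 m).
It also fails if it takes over 58 s, if anything falls off the work surface, if the arm or the gripper's body presses on something with over 40 N, if the wrist force passes 120 N, or if a joint passes its speed limit or range.

### The arm

A 6-joint arm with a two-finger parallel gripper is mounted at the origin on the work surface. World frame = base frame: x ahead of the robot, y to its left, z up, the work surface at z = 0. Lengths are in mm, angles in rad, forces in N, time in s.
With the tool pointing down it reaches from about 400 to 825 mm from the base axis. Payload 7 kg.
Tool frame: the origin (TCP) lies midway between the tips of the shut fingers; the grasp point (between the pads) lies env.grasp_offset behind it (env.grasp_offset is the distance from the TCP to the grasp point, in mm); z points along the fingers, y is the direction in which the jaws open and shut (so a half turn about z gives the same grasp; the last joint's range is limited). The gripper opens to 85 mm and grips with 20 to 120 N. Pads are 22 mm wide; open, the fingers measure 114 mm over their backs; the gripper's body (76 mm by 85 mm) begins 54 mm behind the grasp point. The pads swing forward as they close: fully open they stand 13 mm farther back than shut.
Start: joints at [1.555, 0.359, 0.012, 0, -1.224, -0.288], TCP at [201.934, 644.064, 231.302] pointing down, gripper open.
Joint ranges: [-3.07, 3.07], [-1.43, 2.12], [-1.02, 1.25], [-3.03, 1.67], [-3.05, -0], [-3.03, 3.03]. Speed limits (rad/s): [2.39, 2.39, 3.01, 3.14, 3.14, 3.14].

### API

Orientations are given as a rotation vector (axis times angle).
In Python, from cell import env gives the robot as it stands. The module is installed in compiled form; this text tells all that it offers.
- The arm moves only by the shell command python3 -m inch 'ROWS' [FORCE]. ROWS is JSON, a list of rows, each a list of 3 entries, a list of its own where there are three numbers: the shift along the tool's x, y, z in m, then the turn, a rotation vector about the tool's x, y, z in rad, then the opening, from 0 (shut) to 1 (fully open). A call has 1 to 20 rows; each row shifts and turns the pose as measured when the row begins, along the tool's axes as they then stand; what a row does not reach is not made up. A row lasts 1/10 s, in which the tool goes at most 50 mm and 8.59 degrees, less where a joint would pass 70% of its speed; a pose out of reach is approached as far as the arm can. A call is refused whole if a number of a shift passes 0.05 or a number of a turn 0.15, either way. A call with a gripper value outside its range is refused whole. The fingers move at their own pace and stop on an object; FORCE is the grip in N (left out, the last holds). Time passes only in rows, so rows that do not move let the fingers close. It gives the time, the measured TCP pose, the force and the opening at its end, in the units of the state.
- env.sense(): the state, without advancing time (a new reading comes with each control period).
- env.get_image(name): name is "scene" or "top" or "wrist"; returns (picture, depth): 480x640x3 uint8, red, green, blue; 480x640 float32, mm along the optical axis (not along the pixel's ray), 0 where there is no reading.
- env.get_calibration(name): a dict with "fx", "fy", "cx", "cy" (pixels), "k1" (the pictures are not rectified: a ray, as slopes to the right and down, at radius r is drawn at 1 + k1 r^2 times it, then the intrinsics apply), "R" (3x3) and "t" (3): a world point X has camera coordinates R X + t. Camera axes: x right, y down, z forward; pixel columns grow to the right and rows downward; lengths in mm; the calibration is good to about 2 mm. A picture is of the moment at which its call begins: read the wrist's pose just before it. get_calibration takes no time and is no camera call; for the wrist camera it gives the pose at the moment of the call.
- env.job_done(): hands the job in, once; it reports no verdict.
Trained networks look in the newest picture that a camera, given by its name, has taken for a name from the list of things; names that differ only in an ending like _2 or _b are one class to them, and where a whole thing is asked for, a point or a joint stands for the part that bears it (a point fixed in the world has none). Each returns a list of dicts, best first, with "conf" (0 to 1); they miss things now and then, are a little off and sometimes report something else, mostly with a low value. They report only what shows in the picture. A call takes as long as a camera call.
- env.boxes_of(target, camera): "extent" ([left, top, width, height] in pixels, round what is visible of it).
- env.tip_of(target, camera): "uv" ([column, row] in pixels: a listed point, or the origin of a listed thing).
The state is a dict: "time_s": time; "qpos": joint angles; "joint_vel": joint speeds; "joint_efforts": joint torques, N m; "ee_pos": TCP position; "eef_rot": TCP orientation; "wrist_force": force on the tool from outside, world axes, zero at the start; "torque": the same for the moment, N m; "gripper_width": finger opening in mm.
Only numpy, scipy, OpenCV 4.12 (cv2) and the standard library are available. Lean on these libraries where they do the work, as an engineer would, in place of code of your own. Each camera call takes 0.05 s, during which the arm holds its last target.

## Working session

There is one attempt and no reset: what is moved stays moved. The work goes in short steps, Python scripts to look and compute and a shell command to move; the robot and the scene stay as the last step left them, time stands still between calls to the robot, and variables do not carry over. Pictures are saved under pics/ and viewed, and the job is handed in when it is done.

```bash
mkdir -p pics; ls
python3 - <<'E'
from cell import env
import cv2
print(env.sense(), env.grasp_offset)
for n in ["scene","top","wrist"]:
    im,d=env.get_image(n)
    cv2.imwrite(f"pics/{n}0.png",im[:,:,::-1])
    for t in ["clamp_grip","cap_grip","carriage_mid"]:
        print(n,t,env.tip_of(t,n)[:2])
    c=env.get_calibration(n); print(c)
E
```

```text
pics
{'time_s': 0.0, 'qpos': array([ 1.55511895e+00,  3.59403565e-01,  1.10624256e-02, -3.08669214e-04,
       -1.22409458e+00, -2.88083877e-01]), 'joint_vel': array([-0.00052704, -0.001253  ,  0.00100724,  0.00044393, -0.00091217,
       -0.00135931]), 'joint_efforts': array([ 7.18393767e-04, -5.83326387e+01,  2.93423849e+01,  6.93643659e+00,
       -5.87598130e-03, -1.42864195e-05]), 'ee_pos': array([201.80646873, 643.63186009, 230.36191802]), 'eef_rot': array([ 3.10375811e+00, -4.75226171e-01, -1.01934153e-04]), 'wrist_force': array([-0.23616409, -0.22567827, -0.0507739 ]), 'torque': array([ 0.00138411, -0.03512666, -0.01064369]), 'gripper_width': 84.98273546755544} 18.700000000000003
scene clamp_grip [{'uv': [306.9, 278.3], 'conf': 0.66}, {'uv': [233.7, 408.6], 'conf': 0.55}]
scene cap_grip [{'uv': [341.5, 231.1], 'conf': 0.9}]
scene carriage_mid [{'uv': [327.6, 271.5], 'conf': 0.8}]
{'fx': 460.74085488990545, 'fy': 460.74085488990545, 'cx': 319.52775912606023, 'cy': 243.9015410375171, 'k1': -0.11823280037874807, 'R': array([[ 0.8145629 ,  0.57970617,  0.02068912],
       [ 0.417
[... 381 characters left out ...]
6, 'cy': 235.29201801764722, 'k1': -0.037842508573233125, 'R': array([[-0.01167771, -0.99982748, -0.01444463],
       [-0.99486713,  0.01306944, -0.10034236],
       [ 0.10051384,  0.01319872, -0.99484811]]), 't': array([  16.82082622,  533.83463801, 1188.31549449])}
wrist clamp_grip []
wrist cap_grip []
wrist carriage_mid []
{'fx': 340.5356931651548, 'fy': 340.5356931651548, 'cx': 317.54350133159113, 'cy': 238.7818807927164, 'k1': -0.03468644427039148, 'R': array([[-2.98953964e-01, -9.54267476e-01,  3.33389284e-04],
       [-9.20151356e-01,  2.88358575e-01,  2.64897744e-01],
       [-2.52879438e-01,  7.88854621e-02, -9.64276451e-01]]), 't': array([674.48886335, -34.55099551, 378.21480599])}
```

View pics/scene0.png

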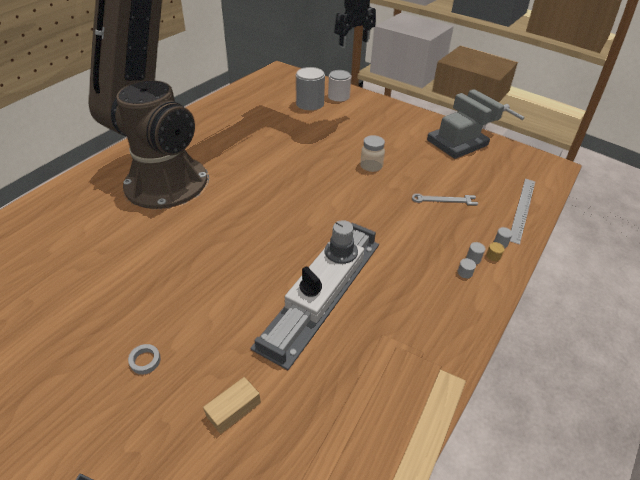

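View pics/top0.png

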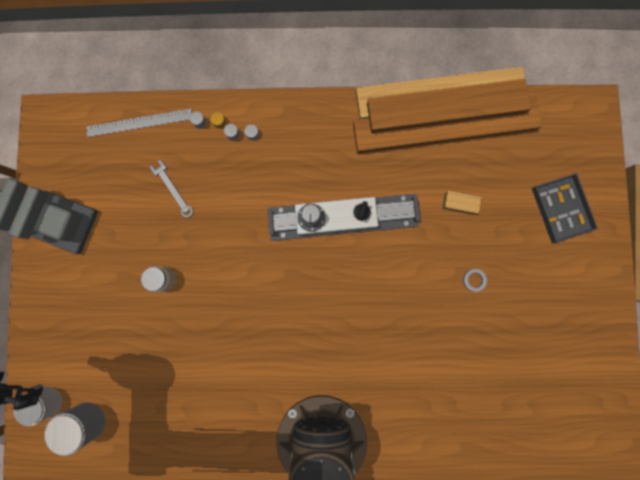

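```bash
cat > h.py <<'E'
from cell import env
import numpy as np, cv2
def cloud(n, d, c):
    v,u=np.mgrid[0:480,0:640].astype(np.float32)
    K=np.array([[c['fx'],0,c['cx']],[0,c['fy'],c['cy']],[0,0,1]])
    p=cv2.undistortPoints(np.stack([u.ravel(),v.ravel()],1)[:,None].astype(np.float64),K,np.array([c['k1'],0,0,0.]))[:,0]
    P=np.c_[p,np.ones(len(p))]*d.ravel()[:,None]
    return ((P-c['t'])@c['R']).reshape(480,640,3)
def onplane(uv,z,c):
    K=np.array([[c['fx'],0,c['cx']],[0,c['fy'],c['cy']],[0,0,1]])
    p=cv2.undistortPoints(np.array([[uv]],float),K,np.array([c['k1'],0,0,0.]))[0,0]
    r=c['R'].T@np.array([p[0],p[1],1]); o=-c['R'].T@c['t']
    return o+r*(z-o[2])/r[2]
def proj(X,c):
    P=c['R']@np.array(X,float)+c['t']; s=P[:2]/P[2]; r=s@s
    s=s*(1+c['k1']*r); return [c['fx']*s[0]+c['cx'],c['fy']*s[1]+c['cy']]
E
python3 - <<'E'
from h import *
for n,box in [("scene",(225,190,400,370)),("top",(260,180,430,250))]:
    im,d=env.get_image(n); c=env.get_calibration(n)
    W=cloud(n,d,c); x0,y0,x1,y1=box
    w=W[y0:y1,x0:x1].reshape(-1,3); col=im[y0:y1,x0:x1].reshape(-1,3)
    ok=(d[y0:y1,x0:x1].ravel()>0)
    hi=w[ok&(w[:,2]>118)&(w[:,2]<145)]
    print(n,"cap top z",np.percentile(hi[:,2],[5,50,95]),np.median(hi,0),hi.min(0),hi.max(0),len(hi))
    capc=np.median(hi,0)
    m=ok&(w[:,2]>85)&(w[:,2]<115)&(np.hypot(*(w[:,:2]-capc[:2]).T)>60)
    k=w[m]; print("knob",np.median(k,0),k.min(0),k.max(0),len(k))
    if len(k)>3: print(cv2.fitLine(k[:,:2].astype(np.float32),cv2.DIST_L2,0,.01,.01).ravel())
    m=ok&(w[:,2]>45)&(w[:,2]<60); k=w[m]; print("carr",cv2.minAreaRect(k[:,:2].astype(np.float32)))
    crop=im[y0:y1,x0:x1]; cv2.imwrite(f"pics/{n}1.png",cv2.resize(crop,None,fx=4,fy=4,interpolation=2)[:600,:,::-1])
for n in ["scene","top"]:
  c=env.get_calibration(n)
  print(n, onplane({"scene":(341.5,231.1),"top":(312.9,215.4)}[n],118,c), onplane({"scene":(306.9,278.3),"top":(362,211)}[n],96,c))
E
```

```text
scene cap top z [120.25002546 128.72636231 130.76365069] [579.73861644  12.14933566 128.72636231] [557.13236801  -5.48499065 118.12522666] [599.50621144  37.62265874 132.59440946] 287
knob [ 591.79865966 -116.58506548  103.44533872] [ 565.75943538 -125.83740769   85.06878092] [ 611.37420054 -101.53077875  108.53032454] 236
[ 9.6530563e-01 -2.6112264e-01  5.9092413e+02 -1.1649290e+02]
carr ((579.9660034179688, -14.473342895507812), (78.92422485351562, 280.9394226074219), 4.706073760986328)
top cap top z [124.7858102  129.15117288 132.96636524] [576.24440352  19.86048565 129.15117288] [556.23557555  -1.94576541 118.34262945] [598.47434148  42.040612   135.35945095] 254
knob [ 587.12538492 -108.45428618  105.97166319] [ 565.83868801 -121.55978539   86.73843858] [610.14539442 -96.69057318 109.57275039] 113
[ 9.46856737e-01 -3.21655512e-01  5.87077209e+02 -1.08832436e+02]
carr ((584.672119140625, -64.81498718261719), (78.4925537109375, 393.9847106933594), 4.959253311157227)
scene [577.22154423  13.04553378 118.        ] [ 585.88995875 -121.44787535   96.        ]
top [573.86032009  13.10579955 118.        ] [ 586.47765215 -109.33144095   96.        ]
```

```bash
python3 -c "
import cv2
for n in ['scene1','top1']: print(cv2.imread('pics/%s.png'%n).shape)"
```

```text
(600, 700, 3)
(280, 680, 3)
```

View pics/scene1.png

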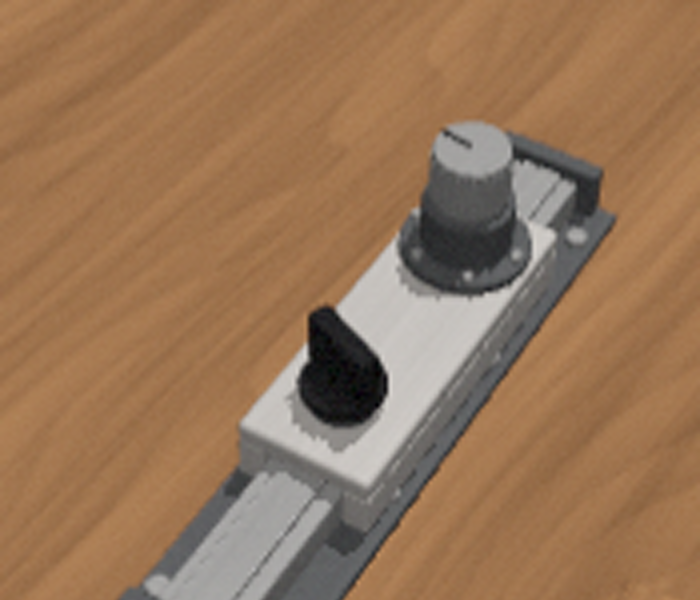

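View pics/top1.png

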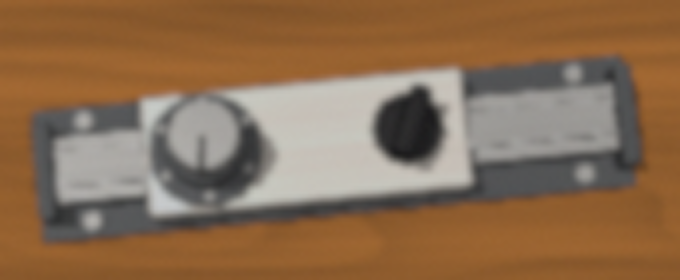

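The scene picture shows the cap at (341,231) and the clamp knob at (310,282). The top picture shows them at (312,215) and (362,212). The net's top-view clamp hit at (459,206) is the offcut, so I'm discarding it. Next I'll travel high toward the knob.

```bash
python3 -m inch '[[[0.034,0.035,0],[0,0,0],1],[[0.034,0.035,0],[0,0,0],1],[[0.034,0.035,0],[0,0,0],1],[[0.034,0.035,0],[0,0,0],1],[[0.034,0.035,0],[0,0,0],1],[[0.034,0.035,0],[0,0,0],1],[[0.034,0.035,0],[0,0,0],1],[[0.034,0.035,0],[0,0,0],1],[[0.034,0.035,0],[0,0,0],1],[[0.034,0.035,0],[0,0,0],1],[[0.034,0.035,0],[0,0,0],1],[[0.034,0.035,0],[0,0,0],1],[[0.034,0.035,0],[0,0,0],1],[[0.034,0.035,0],[0,0,0],1],[[0.034,0.035,0],[0,0,0],1]]'; python3 -c "
from cell import env
print(env.sense()['qpos'])"
```

```text
time_s: 2.2
ee_pos: [538.5, -21.9, 233.9]
eef_rot: [-3.101, 0.456, -0.014]
wrist_force: [1.2, 1.9, 0.6]
gripper_width: 85.6
[ 0.32129836  0.12693084 -0.29021752 -0.00294632 -1.14227872  0.9583992 ]
```

```bash
cat >> h.py <<'E'
from scipy.spatial.transform import Rotation as Rt
def to(world, s=None):
    s=s or env.sense(); R=Rt.from_rotvec(s['eef_rot']).as_matrix()
    d=np.array(world)-s['ee_pos']
    x=R[:,0]; return d, R.T@d, np.degrees(np.arctan2(x[1],x[0]))
E
python3 - <<'E'
from h import *
s=env.sense(); print(s['ee_pos'],to([588,-112,231])); c=env.get_calibration("wrist")
im,d=env.get_image("wrist"); cv2.imwrite("pics/w2.png",im[:,:,::-1])
W=cloud("wrist",d,c); w=W.reshape(-1,3); ok=d.ravel()>0
m=ok&(w[:,2]>118)&(w[:,2]<140); h=w[m]; print("cap",np.median(h,0),h.min(0),h.max(0),len(h))
m=ok&(w[:,2]>85)&(w[:,2]<115)&(abs(w[:,0]-588)<45)&(abs(w[:,1]+113)<45); k=w[m]; print("knob",np.median(k,0),k.min(0) if len(k) else 0,k.max(0) if len(k) else 0,len(k))
for t in ["clamp_grip","cap_grip"]: print(env.tip_of(t,"wrist")[:2])
E
```

```text
[538.47928031 -21.86667509 233.93915275] (array([ 49.52071969, -90.13332491,  -2.93915275]), array([73.37064727, 72.06538081,  2.87846569]), np.float64(-16.749944540625897))
cap [578.2846001   17.2195945  128.07078325] [555.59463708  -3.75606356 118.00464982] [599.54685847  40.83753986 131.05932525] 2717
knob [ 589.00052854 -109.28454874  104.58983221] [ 564.82970431 -123.53926642   85.06944999] [611.28344657 -98.22420082 107.26102253] 1345
[{'uv': [407.4, 136.7], 'conf': 0.84}]
[{'uv': [254.9, 203.1], 'conf': 0.65}]
```

View pics/w2.png

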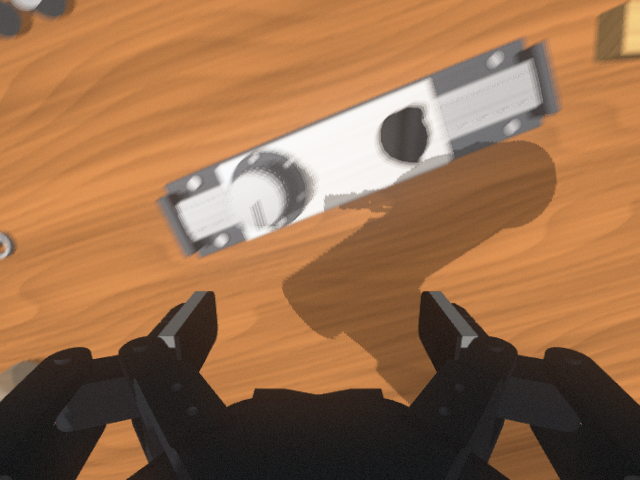

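The blurred wrist view shows the cap at (258,200) and the knob at (405,135), with the jaws open and clear of both. I'll move over the knob and partway down.

```bash
python3 -m inch '[[[0.03,0.03,0.01],[0,0,0],1],[[0.024,0.024,0.02],[0,0,0],1],[[0.012,0.01,0.02],[0,0,0],1],[[0.003,0.003,0.01],[0,0,0],1],[[0,0,0],[0,0,0],1],[[0,0,0],[0,0,0],1]]'
python3 - <<'E'
from h import *
s=env.sense(); print(s['ee_pos'],to([588.5,-111,150])); c=env.get_calibration("wrist")
im,d=env.get_image("wrist"); cv2.imwrite("pics/w3.png",im[:,:,::-1])
W=cloud("wrist",d,c); w=W.reshape(-1,3); ok=d.ravel()>0
near=(abs(w[:,0]-588)<35)&(abs(w[:,1]+113)<35)
for lo,hi in [(85,103),(103,110)]:
  k=w[ok&near&(w[:,2]>lo)&(w[:,2]<hi)]
  if len(k)<5: print(len(k));continue
  r=cv2.minAreaRect(k[:,:2].astype(np.float32)); l=cv2.fitLine(k[:,:2].astype(np.float32),cv2.DIST_L2,0,.01,.01).ravel()
  print(np.median(k,0),k.mean(0),r,np.degrees(np.arctan2(l[1],l[0])),len(k))
print(env.tip_of("clamp_grip","wrist")[:2])
E
```

```text
time_s: 2.95
ee_pos: [587.0, -104.1, 173.2]
eef_rot: [-3.099, 0.457, -0.017]
wrist_force: [0.6, -0.7, 1.1]
gripper_width: 85.6
[ 586.98734963 -104.14015227  173.18389651] (array([  1.51265037,  -6.85984773, -23.18389651]), array([ 3.20965176,  6.36584776, 23.15195018]), np.float64(-16.769355414328192))
[ 608.15234919 -115.52281073  101.37259018] [ 600.10859754 -114.54725495   98.43310868] ((589.1897583007812, -111.3624267578125), (13.996854782104492, 44.4270133972168), 72.04594421386719) -17.545544 193
[ 589.70072042 -111.37070907  104.78335717] [ 589.268438   -111.35565958  104.75551233] ((588.465576171875, -111.08280944824219), (13.617648124694824, 45.290672302246094), 71.63993835449219) -18.009556 1311
[{'uv': [328.9, 245.0], 'conf': 0.57}]
```

View pics/w3.png

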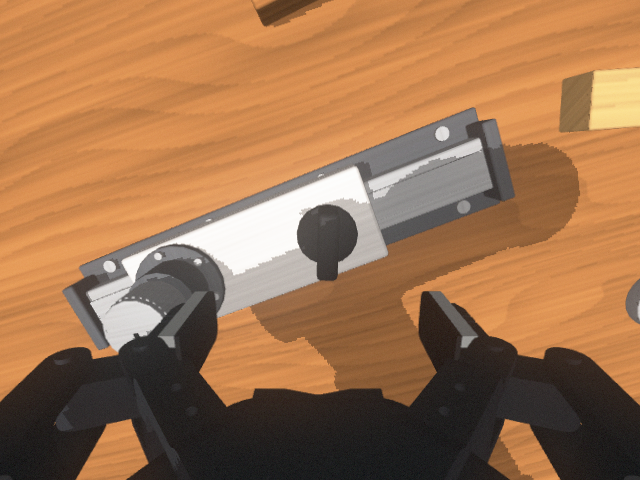

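The wrist view shows the knob at (327,235), with its bar seen end-on toward the camera. The fit puts the bar centre at (588.5,-111.1), lying at -18°. Next I'll centre on it and descend.

```bash
python3 -m inch '[[[0.003,0.006,0.02],[0,0,0.02],1],[[0.001,0.001,0.025],[0,0,0],1],[[0,0,0.025],[0,0,0],1],[[0,0,0.015],[0,0,0],1],[[0,0,0],[0,0,0],1],[[0,0,0],[0,0,0],1]]' 60; python3 -c "
from h import *
print(to([588.5,-111.1,79]))"
```

```text
time_s: 3.65
ee_pos: [594.1, -106.3, 95.1]
eef_rot: [-3.093, 0.476, -0.04]
wrist_force: [0.0, -0.1, 0.6]
gripper_width: 85.3
(array([ -5.63605636,  -4.83751723, -16.12080301]), array([-4.29419562,  6.56546802, 15.92173067]), np.float64(-17.519616736869256))
```

```bash
cat >> h.py <<'E'
def err(yawdeg=None,s=None):
    s=s or env.sense(); R=Rt.from_rotvec(s['eef_rot']).as_matrix()
    y=np.arctan2(R[1,0],R[0,0]) if yawdeg is None else np.radians(yawdeg)
    G=np.array([[np.cos(y),np.sin(y),0],[np.sin(y),-np.cos(y),0],[0,0,-1]])
    return Rt.from_matrix(R.T@G).as_rotvec()
E
python3 -c "
from h import *
print(to([588.5,-111.1,79]),err(-18))"
```

```text
(array([ -5.63605636,  -4.83751723, -16.12080301]), array([-4.29419562,  6.56546802, 15.92173067]), np.float64(-17.519616736869256)) [-0.01610543 -0.02331373  0.00857086]
```

```bash
python3 -m inch '[[[-0.004,0.006,0.006],[-0.016,-0.023,0.009],1],[[0,0.001,0.006],[0,0,0],1],[[0,0,0.003],[0,0,0],1],[[0,0,0],[0,0,0],1]]' 60; python3 -c "
from h import *
print(to([588.5,-111.1,79]),err(-18))"
```

```text
time_s: 4.05
ee_pos: [589.8, -111.4, 82.6]
eef_rot: [-3.103, 0.491, -0.006]
wrist_force: [-0.6, 1.5, -0.2]
gripper_width: 85.4
(array([-1.3438778 ,  0.29028591, -3.57582843]), array([-1.38035705,  0.14180141,  3.57090033]), np.float64(-18.002304017601727)) [-7.12241718e-04 -3.51363341e-03 -3.89612516e-05]
```

Aligned. I'll go down 3 mm and close.

```bash
python3 -m inch '[[[-0.001,0,0.003],[0,0,0],1],[[0,0,0],[0,0,0],0.5],[[0,0,0],[0,0,0],0.1],[[0,0,0],[0,0,0],0],[[0,0,0],[0,0,0],0],[[0,0,0],[0,0,0],0],[[0,0,0],[0,0,0],0],[[0,0,0],[0,0,0],0],[[0,0,0],[0,0,0],0]]' 60; python3 -c "
from h import *
print(to([588.5,-111.1,79]),err(-18), env.sense()['torque'])"
```

```text
time_s: 4.95
ee_pos: [589.2, -111.2, 80.0]
eef_rot: [-3.102, 0.492, -0.007]
wrist_force: [0.6, 0.2, 0.1]
gripper_width: 12.7
(array([-0.65815035,  0.085455  , -1.00325583]), array([-0.65685491,  0.12333366,  1.00015856]), np.float64(-18.0105318951539)) [-0.00110598 -0.00452421 -0.00018131] [-0.02860177  0.06403257 -0.0059539 ]
```

```bash
python3 -m inch '[[[0,0,0],[0,0,0.1],0],[[0,0,0],[0,0,0.1],0],[[0,0,0],[0,0,0.1],0],[[0,0,0],[0,0,0.1],0]]' 60; python3 -c "
from h import *
print(to([588.5,-111.1,79]),err(), env.sense()['torque'])"
```

```text
time_s: 5.35
ee_pos: [589.0, -111.4, 79.5]
eef_rot: [-2.936, 1.116, -0.006]
wrist_force: [-1.6, 0.1, 1.9]
gripper_width: 12.7
(array([-0.52803902,  0.29837667, -0.4983489 ]), array([-0.59471499,  0.12855652,  0.49597658]), np.float64(-41.61071663749507)) [-1.99992148e-03 -3.56366350e-03  3.56352855e-06] [0.0858238  0.2901793  0.16384817]
```

```bash
python3 -m inch '[[[0,0,0],[0,0,0.1],0],[[0,0,0],[0,0,0.1],0],[[0,0,0],[0,0,0.1],0],[[0,0,0],[0,0,0.1],0],[[0,0,0],[0,0,0.1],0],[[0,0,0],[0,0,0.1],0]]' 60; python3 -c "
from h import *
print(to([588.5,-111.1,79]),err(), env.sense()['torque'])"
```

```text
time_s: 5.95
ee_pos: [588.6, -111.6, 79.5]
eef_rot: [-2.453, 1.962, -0.005]
wrist_force: [-0.9, 0.6, 0.8]
gripper_width: 13.0
(array([-0.10135509,  0.477869  , -0.46515636]), array([-0.48958582, -0.00515099,  0.46398411]), np.float64(-77.30286148772313)) [-2.17017830e-03 -2.42220821e-03  2.62831417e-06] [0.18639638 0.21510226 0.89585862]
```

```bash
python3 -m inch '[[[0,0,0],[0,0,0.03],0],[[0,0,0],[0,0,0],0],[[0,0,0],[0,0,0],0.5],[[0,0,0],[0,0,0],1],[[0,0,0],[0,0,0],1],[[0,0,0],[0,0,0],1],[[0,0,-0.02],[0,0,0],1],[[0,0,-0.03],[0,0,0],1],[[0,0,-0.03],[0,0,0],1],[[0,0,-0.03],[0,0,0],1],[[0,0,-0.01],[0,0,0],1],[[0,0,0],[0,0,0],1]]' 60
python3 - <<'E'
from h import *
s=env.sense(); c=env.get_calibration("wrist")
im,d=env.get_image("wrist"); cv2.imwrite("pics/w4.png",im[:,:,::-1])
print(to([577.7,17.5,200]),err(),s['qpos'][[0,5]])
W=cloud("wrist",d,c); w=W.reshape(-1,3); ok=d.ravel()>0
near=(abs(w[:,0]-588)<35)&(abs(w[:,1]+113)<35)
for lo,hi in [(102,110)]:
  k=w[ok&near&(w[:,2]>lo)&(w[:,2]<hi)]
  r=cv2.minAreaRect(k[:,:2].astype(np.float32)); print(np.median(k,0),r,len(k))
near=(abs(w[:,0]-578)<40)&(abs(w[:,1]-17)<40)
k=w[ok&near&(w[:,2]>122)&(w[:,2]<140)]; print(np.percentile(k[:,2],[10,50,90]),cv2.minEnclosingCircle(k[:,:2].astype(np.float32)),k.mean(0),len(k))
E
```

```text
time_s: 7.15
ee_pos: [587.4, -111.7, 202.6]
eef_rot: [2.422, -1.998, 0.002]
wrist_force: [0.5, -0.8, -1.8]
gripper_width: 85.5
(array([ -9.45101053, 129.20798342,  -1.83300772]), array([-128.65246412,  -15.28073268,    1.55794186]), np.float64(-79.04384256019569)) [ 1.58812085e-03 -1.94946350e-03 -1.54799263e-06] [0.13995732 0.05020425]
[ 588.32003037 -112.64589923  104.19524305] ((588.121337890625, -111.5909652709961), (13.877827644348145, 45.718814849853516), 14.492753028869629) 1067
[122.5739422  125.37314128 128.17741341] ((578.5558471679688, 4.538683891296387), 17.57990264892578) [578.03835328  -1.13386429 125.46425215] 308
```

View pics/w4.png

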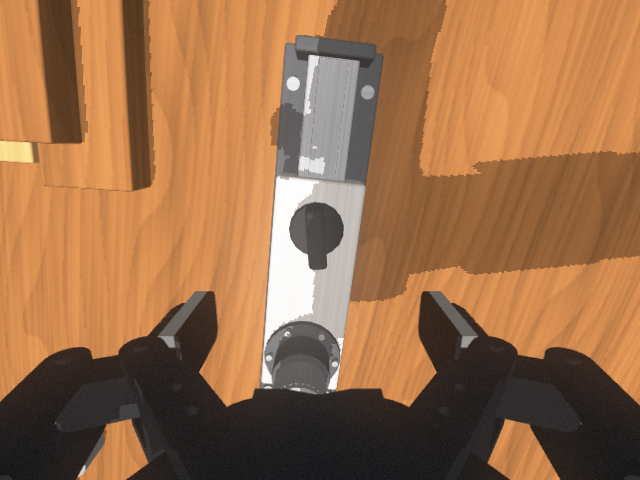

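The knob in the wrist view at (317,235) now has its bar at -75.5°, which is 80.3° from the rail's x axis (1.40 rad). That's tight, and the knob's centre hasn't moved. Next is the cap.

```bash
python3 -m inch '[[[-0.045,-0.005,0],[0,0,0],1],[[-0.045,-0.005,0],[0,0,0],1],[[-0.038,-0.005,0],[0,0,0],1],[[0,0,0],[0,0,-0.14],1],[[0,0,0],[0,0,-0.14],1],[[0,0,0],[0,0,-0.14],1],[[0,0,0],[0,0,-0.14],1],[[0,0,0],[0,0,-0.14],1],[[0,0,0],[0,0,-0.14],1],[[0,0,0],[0,0,-0.14],1],[[0,0,0],[0,0,-0.14],1],[[0,0,0],[0,0,0],1],[[0,0,0],[0,0,0],1]]' 60
python3 - <<'E'
from h import *
s=env.sense(); c=env.get_calibration("wrist")
im,d=env.get_image("wrist"); cv2.imwrite("pics/w5.png",im[:,:,::-1])
W=cloud("wrist",d,c); w=W.reshape(-1,3); ok=d.ravel()>0
near=(abs(w[:,0]-578)<40)&(abs(w[:,1]-17)<40)
k=w[ok&near&(w[:,2]>124)&(w[:,2]<140)]; cc=cv2.minEnclosingCircle(k[:,:2].astype(np.float32));print(np.percentile(k[:,2],[10,50,90]),cc,cv2.minAreaRect(k[:,:2].astype(np.float32)),k.mean(0),len(k))
k=w[ok&near&(w[:,2]>86)&(w[:,2]<98)]; print("shoulder z",np.median(k[:,2]))
k=w[ok&(abs(w[:,0]-583)<30)&(abs(w[:,1]+45)<20)]; print("carriage z",np.median(k[:,2]))
print(to([*cc[0],150]),err(),s['qpos'][[0,5]])
E
```

```text
time_s: 8.5
ee_pos: [567.3, 19.9, 179.3]
eef_rot: [3.11, -0.351, -0.047]
wrist_force: [0.8, -1.0, 0.2]
gripper_width: 85.5
[127.22109616 128.13301782 128.96891759] ((577.4334716796875, 18.34454917907715), 22.14681625366211) ((577.9501953125, 18.157501220703125), (43.7815055847168, 42.93791961669922), 73.63602447509766) [578.47107691  18.1379865  128.06471961] 3934
shoulder z 91.45144700661808
carriage z 246.55160562905132
(array([ 10.25576299,  -1.57703339, -29.23497476]), array([11.19314401, -1.18138401, 28.90794556]), np.float64(-12.859192742600236)) [0.01509056 0.02900894 0.0002189 ] [0.37705108 0.97135751]
```

View pics/w5.png

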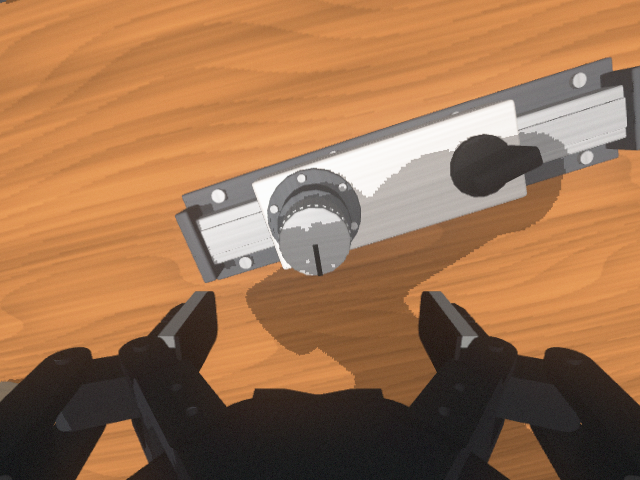

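The wrist view shows the cap's top at (315,240) with its line pointing toward (320,272), and the knob at (490,165). The cap's centre is (577.7,18.2) and its top is at about 128.5, so roughly 2.6 rad remain.

```bash
python3 -m inch '[[[0.01,-0.001,0.015],[0.015,0.029,0],1],[[0,0,0.015],[0,0,0],1],[[0,0,0],[0,0,0],1],[[0,0,0],[0,0,0],1]]' 60; python3 -c "
from h import *
print(to([577.8,18.2,97]),err())"
```

```text
time_s: 8.95
ee_pos: [577.0, 18.4, 147.6]
eef_rot: [3.12, -0.369, 0.001]
wrist_force: [0.5, 0.6, -0.0]
gripper_width: 85.3
(array([  0.84531532,  -0.20046432, -50.60480503]), array([ 8.40523767e-01, -1.36757279e-03,  5.06052819e+01]), np.float64(-13.488978995440208)) [-1.72864000e-05 -5.57915394e-04  4.82217446e-09]
```

```bash
python3 -m inch '[[[0.001,0,0.015],[0,0,0],1],[[0,0,0.015],[0,0,0],1],[[0,0,0.012],[0,0,0],1],[[0,0,0.005],[0,0,0],1],[[0,0,0],[0,0,0],1],[[0,0,0],[0,0,0],1]]' 60; python3 -c "
from h import *
print(to([577.8,18.2,97]),err())"
```

```text
time_s: 9.55
ee_pos: [580.4, 18.8, 102.8]
eef_rot: [-3.118, 0.375, -0.008]
wrist_force: [1.0, 1.4, 0.8]
gripper_width: 85.2
(array([-2.60120285, -0.62151657, -5.83759816]), array([-2.40883046,  1.23198055,  5.82321656]), np.float64(-13.722657466370855)) [-1.91290725e-03 -5.02702059e-03  4.80812366e-06]
```

```bash
python3 -m inch '[[[-0.0025,0.001,0.005],[0,-0.005,0],1],[[0,0,0],[0,0,0],0.8],[[0,0,0],[0,0,0],0.4],[[0,0,0],[0,0,0],0],[[0,0,0],[0,0,0],0],[[0,0,0],[0,0,0],0],[[0,0,0],[0,0,0],0],[[0,0,0],[0,0,0],0]]' 50; python3 -c "
from h import *
print(to([577.8,18.2,97]),err(),env.sense()['torque'])"
```

```text
time_s: 10.35
ee_pos: [578.4, 18.6, 99.4]
eef_rot: [-3.116, 0.375, -0.004]
wrist_force: [0.0, -0.0, -0.2]
gripper_width: 41.3
(array([-0.60216779, -0.36853295, -2.38965839]), array([-0.50231029,  0.50857831,  2.38703211]), np.float64(-13.726633266646711)) [-3.21746740e-03 -2.00495150e-03  3.22543691e-06] [-0.13867768  0.04587481 -0.00854392]
```

```bash
python3 -m inch '[[[0,0,0.00013],[0,0,0.12],0],[[0,0,0.00013],[0,0,0.12],0],[[0,0,0.00013],[0,0,0.12],0],[[0,0,0.00013],[0,0,0.12],0],[[0,0,0.00013],[0,0,0.12],0],[[0,0,0.00013],[0,0,0.12],0],[[0,0,0.00013],[0,0,0.12],0],[[0,0,0.00013],[0,0,0.12],0]]' 50; python3 -c "
from h import *
print(to([577.8,18.2,97]),err(),env.sense()['torque'],env.sense()['qpos'])"
```

```text
time_s: 11.15
ee_pos: [577.9, 18.0, 98.4]
eef_rot: [-2.561, 1.817, -0.001]
wrist_force: [-1.1, 0.2, -0.1]
gripper_width: 41.7
(array([-0.11103958,  0.19942983, -1.41028854]), array([-0.22397364,  0.04130506,  1.4103707 ]), np.float64(-70.70627039424714)) [-1.69852770e-03  6.69577860e-04 -5.68648429e-07] [-0.0456371   0.25862355  0.1320448 ] [ 3.68847393e-01  3.20874986e-01 -3.76891142e-01 -8.03352843e-04
 -8.71311211e-01 -3.15921656e-02]
```

```bash
python3 -m inch '[[[0,0,0.00013],[0,0,0.12],0],[[0,0,0.00013],[0,0,0.12],0],[[0,0,0.00013],[0,0,0.12],0],[[0,0,0.00013],[0,0,0.12],0],[[0,0,0.00013],[0,0,0.12],0],[[0,0,0.00013],[0,0,0.12],0],[[0,0,0.00013],[0,0,0.12],0],[[0,0,0.00013],[0,0,0.12],0],[[0,0,0.00013],[0,0,0.12],0]]' 50; python3 -c "
from h import *
print(to([577.8,18.2,97]),err(),env.sense()['torque'],env.sense()['qpos'][5])"
```

```text
time_s: 12.05
ee_pos: [577.1, 18.2, 97.4]
eef_rot: [-1.199, 2.904, 0.001]
wrist_force: [-1.1, 0.3, 0.6]
gripper_width: 41.6
(array([ 0.68429983,  0.04242019, -0.35162276]), array([-0.51474549, -0.45293921,  0.35155006]), np.float64(-135.1240013834299)) [4.97531062e-04 2.96448121e-04 7.37460762e-08] [0.01132732 0.25058486 0.08208672] -1.1567479198841022
```

```bash
for i in 1; do python3 -m inch '[[[0,0,0.0001],[0,0,0.1],0],[[0,0,0.0001],[0,0,0.1],0],[[0,0,0.0001],[0,0,0.1],0],[[0,0,0.0001],[0,0,0.1],0]]' 50; done; python3 -c "
from h import *
print(to([577.8,18.2,97]),err(),env.sense()['torque'],env.sense()['qpos'][5])"
```

```text
time_s: 12.45
ee_pos: [576.9, 18.4, 96.9]
eef_rot: [0.572, -3.089, -0.001]
wrist_force: [-1.1, -0.1, -0.0]
gripper_width: 41.8
(array([ 0.87475888, -0.19933637,  0.05789692]), array([-0.745368  , -0.49929518, -0.05848945]), np.float64(-159.01913454201951)) [ 6.51514955e-04 -3.58496657e-04 -1.16782972e-07] [-0.00417222  0.16919435  0.13539338] -1.5742169826096373
```

```bash
python3 -m inch '[[[-0.0003,-0.0003,0.0001],[0,0,0.08],0],[[0,0,0.0001],[0,0,0.08],0],[[0,0,0.0001],[0,0,0.08],0],[[0,0,0.0001],[0,0,0.08],0]]' 50; python3 -c "
from h import *
print(to([577.8,18.2,97]),err(),env.sense()['torque'],env.sense()['qpos'][5])"
```

```text
time_s: 12.85
ee_pos: [577.6, 18.8, 96.9]
eef_rot: [0.058, -3.141, 0.0]
wrist_force: [9.1, -2.8, -1.1]
gripper_width: 42.0
(array([ 0.18404391, -0.5545957 ,  0.06281819]), array([-0.16357959, -0.56097842, -0.06276625]), np.float64(-177.89834380660471)) [-1.02100664e-04 -3.26273609e-05  1.66563759e-09] [-0.90466636 -2.43382489  1.35719245] -1.9049996468618005
```

```bash
python3 -m inch '[[[0,0,0],[0,0,0.06],0],[[0,0,0],[0,0,0.06],0],[[0,0,0],[0,0,0.03],0]]' 50
python3 - <<'E'
from h import *
print(to([577.8,18.2,97]),err(),env.sense()['torque'],env.sense()['qpos'][5])
im,d=env.get_image("wrist"); c=env.get_calibration("wrist"); cv2.imwrite("pics/w6.png",im[:,:,::-1])
E
```

```text
time_s: 13.15
ee_pos: [580.2, 18.5, 96.9]
eef_rot: [0.174, 3.133, -0.004]
wrist_force: [-7.6, 0.6, 0.8]
gripper_width: 41.6
(array([-2.41488794, -0.25064756,  0.12712514]), array([ 2.37162968, -0.51737956, -0.13549843]), np.float64(173.6296229268667)) [-2.46413325e-03  4.06752299e-03 -5.01146877e-06] [0.40257654 2.29237101 1.44579855] -2.0567293525979835
```

View pics/w6.png

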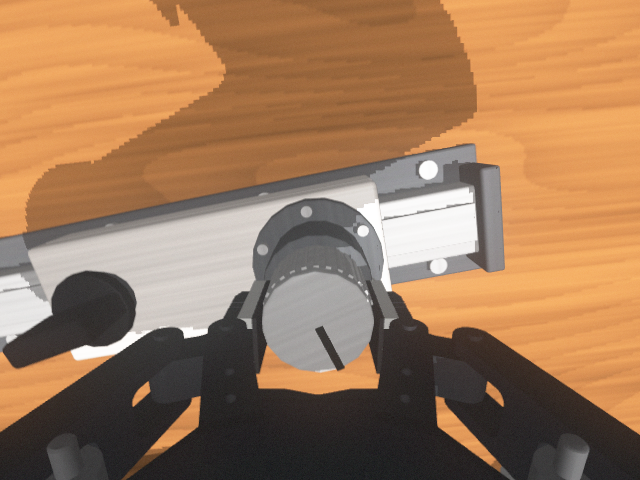

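The wrist view shows the cap between the pads at about (318,320), its line running from (320,327) to (340,368). The line has lagged the gripper by about 18° since grasping. Along with the torque jump from 0.13 to 1.4 N m, that means the cap hit the hard stop and the fingers slipped. Next I'll measure the cap's height and line angle.

```bash
cat > line.py <<'E'
from h import *
import sys
c=env.get_calibration("wrist"); im,d=env.get_image("wrist"); cv2.imwrite(sys.argv[1],im[:,:,::-1])
W=cloud("wrist",d,c); P=W.reshape(-1,3); ok=d.ravel()>0
m=ok&(P[:,2]>122)&(P[:,2]<133)&(abs(P[:,0]-578)<30)&(abs(P[:,1]-18)<30)
z=np.median(P[m][:,2]); print("top z",z)
cc=np.array([577.8,18.2]); r=np.hypot(*(P[:,:2]-cc).T)
mm=m&(r<19)&(r>3)
g=im.reshape(-1,3).mean(1); dk=mm&(g<np.median(g[mm])*0.6)
q=P[dk][:,:2]; v=q.mean(0)-cc; l=cv2.fitLine(q.astype(np.float32),cv2.DIST_L2,0,.01,.01).ravel(); dr=l[:2]*np.sign(l[:2]@v)
print(len(q),"line world deg",np.degrees(np.arctan2(dr[1],dr[0])),np.degrees(np.arctan2(v[1],v[0])), "tool",to([577.8,18.2,98])[1:],err(),"tq",env.sense()['torque'][2])
E
python3 line.py pics/w7.png
```

```text
top z 125.68984098043347
300 line world deg 18.690631612370666 23.021202220294963 tool (array([ 2.1001445 , -0.56252522, -1.01182412]), np.float64(173.6872455849396)) [-2.25670204e-03  3.69922364e-03 -4.17402930e-06] tq 1.387436983815748
```

The top reads 125.7 mm, so the cap is fully home with its line at about 19–23°. Backing off now.

```bash
python3 -m inch '[[[0.001,0,0],[0,0,-0.06],0],[[0.001,0,-0.0001],[0,0,-0.12],0],[[0,0,-0.0001],[0,0,-0.12],0],[[0,0,-0.0001],[0,0,-0.12],0],[[0,0,-0.0001],[0,0,-0.12],0],[[0,0,-0.0001],[0,0,-0.12],0],[[0,0,-0.0001],[0,0,-0.12],0],[[0,0,-0.0001],[0,0,-0.12],0],[[0,0,-0.0001],[0,0,-0.12],0],[[0,0,-0.0001],[0,0,-0.12],0],[[0,0,0],[0,0,0],0],[[0,0,0],[0,0,0],0]]' 50; python3 line.py pics/w8.png
```

```text
time_s: 14.45
ee_pos: [578.7, 20.9, 98.1]
eef_rot: [-1.602, 2.694, -0.0]
wrist_force: [0.2, -0.5, -1.2]
gripper_width: 41.8
top z 126.73854810250708
283 line world deg 85.0770616334345 90.07822962196406 tool (array([ 2.78128336, -0.43289997,  0.03616553]), np.float64(-118.51048281407172)) [-3.83977002e-03  6.33856962e-03 -1.21693805e-05] tq 0.04430233960770985
```

View pics/w8.png

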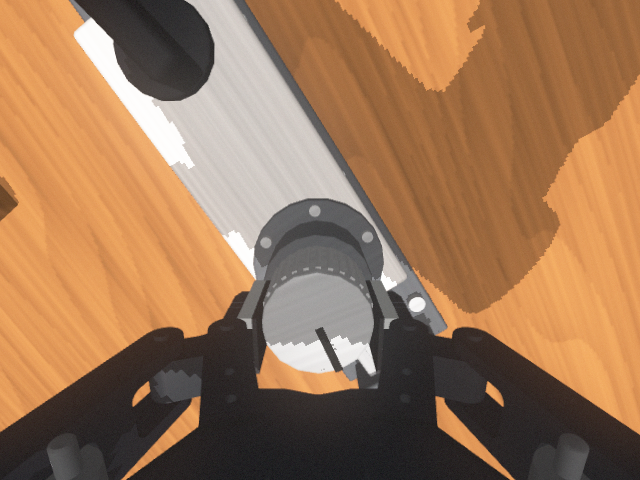

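The line sits at the same place between the pads, (320,327) to (340,370), so there's no slip. The cap has backed off about 67°, leaving about 23° (0.40 rad).

```bash
python3 -m inch '[[[0,0,-0.0001],[0,0,-0.1],0],[[0,0,-0.0001],[0,0,-0.1],0],[[0,0,-0.0001],[0,0,-0.1],0],[[0,0,-0.0001],[0,0,-0.09],0],[[0,0,0],[0,0,0],0],[[0,0,0],[0,0,0],0],[[0,0,0],[0,0,0],0]]' 50; python3 line.py pics/w9.png
python3 - <<'E'
from h import *
print(env.sense()['joint_vel'])
c=env.get_calibration("top"); im,d=env.get_image("top"); cv2.imwrite("pics/top2.png",im[:,:,::-1])
E
```

```text
time_s: 15.2
ee_pos: [577.9, 21.1, 98.4]
eef_rot: [-2.086, 2.34, 0.0]
wrist_force: [1.0, -0.5, -0.6]
gripper_width: 41.6
top z 127.04710159872893
285 line world deg 106.79356877609627 111.1994262032107 tool (array([ 2.89654446, -0.28444034,  0.36636032]), np.float64(-96.5513105112896)) [-4.33123432e-03  5.14485140e-03 -1.11418205e-05] tq 0.049546183150523296
[-0.00016087 -0.00074907  0.00108383  0.00118232 -0.00152171  0.01744955]
```

View pics/w9.png

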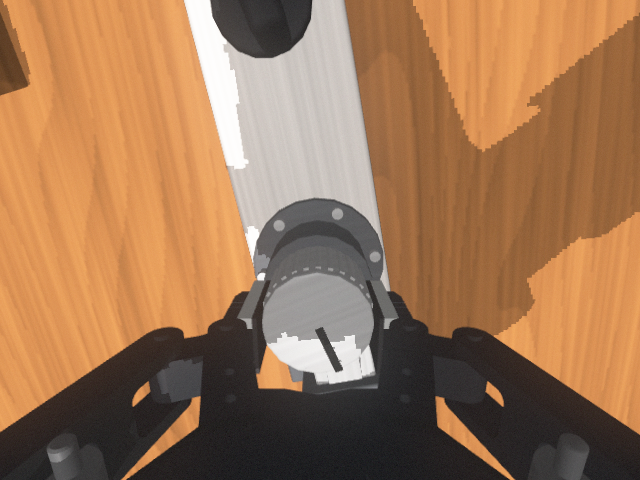

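View pics/top2.png

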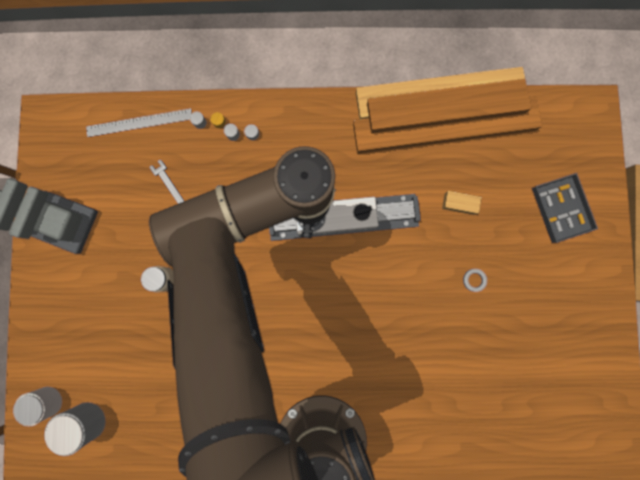

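The line turned from about 19° to 107° (23° to 111° by the second estimate). That's 88° back from home, or about 4.46 rad, and the top is up 1.36 mm. The top view shows the wrench (170,185), jar (155,279), offcut (463,203) and ring (475,280) where they started, and the knob still turned at (362,212). Handing in.

```bash
python3 -c "
from cell import env
s=env.sense(); print(s['joint_vel'][5],s['gripper_width'],s['time_s']); env.job_done()"
```

```text
0.01086383471892345 41.87398848280873 15.3
the job is handed in; nothing more can be done
```

I turned the clamp knob tight, threaded the cap down to its stop, backed it off about a quarter turn, and handed in at 15.3 s with the gripper still holding the cap. No verdict was reported.

- **Clamp:** after the turn, the bar lay at -75.5°, about 1.40 rad on the joint. The torque had risen to 0.9 N m at the stop, and the knob's centre had moved less than 1 mm.
- **Cap home:** torque jumped from about 0.13 to 1.4 N m and the cap's top read 125.7 mm, against 126 mm when fully home. The fingers slipped about 18° against the stop.
- **Back-off:** the line on the cap turned back 88°, which puts the joint at about 4.46 rad against a target of 4.43. The top rose about 1.4 mm, and the line stayed put between the pads, so nothing slipped.
- **Grip at hand-in:** the fingers stood at 41.9 mm with the grip set to 50 N. The last joint's speed was 0.01 rad/s.
- **Bystanders:** the last top view showed the jar, offcut and ring where they started. The wrench also looked unmoved, but the arm partly covered it.

My only mismatch was that the tool ended about 3 mm off the cap's earlier measured centre, along the pads. I took this as the tool being off-centre in the grip, and did not re-measure the carriage after that. Its limit is 20 mm.

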